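# Pack the chest drawer under its lift-up tray

### The arm

A 7-joint arm with a two-finger parallel gripper is mounted at the origin on the work surface; the furniture and walls round the work are solid. World frame = base frame: x ahead of the robot, y to its left, z up, the work surface at z = 0. Lengths are in m, angles in degrees, forces in N, time in s.
With the tool pointing down it reaches from about 0.425 to 1.025 m from the base axis. Payload 9.4 kg.
Tool frame: the origin (TCP) lies at the very end of the fingers, on their centre line; the grasp point (between the pads) lies 19 mm behind it; z points along the fingers, y is the line along which they close (so a half turn about z gives the same grasp; the last joint's range is limited). The gripper opens to 93 mm and grips with 3 to 60 N. Pads are 15 mm wide; open, the fingers measure 128 mm over their backs; the gripper's body (75 mm by 188 mm) begins 65 mm behind the grasp point.
Start: joints at [59.376, 34.337, -0.143, 91.639, 0.103, 54.024, -4.572], TCP at [0.32, -0.65, 0.219] pointing down, gripper open.
Joint ranges: [-147.43, 147.43], [-19.82, 112.94], [-74.19, 73.91], [6.32, 146.72], [-59.91, 239.91], [6.04, 106.73], [-150.56, 150.56]. Speed limits (degrees/s): [127.2, 127.2, 172.46, 172.46, 180, 180, 180].

### API

Orientations are given as [roll, pitch, yaw] about the fixed x, y, z axes, in that order (R = Rz(yaw) Ry(pitch) Rx(roll)).
In Python, from bench import manip gives the robot as it stands.
- The arm moves only by the tool servo_tool, never from a script. Its arguments are lists of equal length, an entry for each row: "translation": the shift along the world's x, y, z in m, a list of three; "rotation": the turn, a rotation vector about the world's x, y, z in rad, a list of three; "grip": the closure, from 0 (fully open) to 1 (shut). In form: {"translation": [[tx, ty, tz], ...], "rotation": [[wx, wy, wz], ...], "grip": [grip, ...]}. A call has 1 to 12 rows; each row shifts and turns the commanded pose from where the row before left it; what a row does not reach is not made up. A row lasts 1/8 s, in which the tool goes at most 62.5 mm and 10.7 degrees, less where a joint would pass 70% of its speed; a pose out of reach is approached as far as the arm can. A call with a gripper value outside its range is refused whole. The fingers move at their own pace and stop on an object; "grip_force" is the grip in N (left out, the last holds). Time passes only in rows, so rows that do not move let the fingers close. It gives the time, the measured TCP pose, the force, the opening and the grip force at its end, in the units of the state.
- manip.get_obs(): the state, without advancing time (a new reading comes with each control period).
- manip.snapshot(name): name is "scene" or "top" or "wrist"; returns (picture, depth): 400x640x3 uint8, red, green, blue; 400x640 float32, m along the optical axis (not along the pixel's ray), 0 where there is no reading.
- manip.camera_model(name): a dict with "intrinsics" (3x3 intrinsics, pixels), "D" ([k1, k2, p1, p2, k3] as OpenCV has them; the pictures are not rectified), "R" (3x3) and "t" (3): a world point X has camera coordinates R X + t. Camera axes: x right, y down, z forward; pixel columns grow to the right and rows downward; lengths in m; the calibration is good to about 2 mm. A picture is of the moment at which its call begins: read the wrist's pose just before it. camera_model takes no time and is no camera call; for the wrist camera it gives the pose at the moment of the call.
- manip.hand_in(): hands the job in; it is judged then, once.
Trained networks look in the newest picture that a camera, given by its name, has taken for a name from the list of things; names that differ only in an ending like _2 or _b are one class to them, and where a whole thing is asked for, a point or a joint stands for the part that bears it (a point fixed in the world has none). Each returns a list of dicts, best first, with "p" (0 to 1); they miss things now and then, are a little off and sometimes report something else, mostly with a low value. They report only what shows in the picture. A call takes as long as a camera call.
- manip.spot_in(camera, name): "location" ([column, row] as shares, 0 to 1, of the picture: columns of its width, rows of its height, amid what is visible of it).
- manip.cut_out(camera, name): "mask" (400x640 bool, what is visible of it) and "location" ([column, row] as shares, 0 to 1, of the picture: columns of its width, rows of its height, amid what is visible of it).
- manip.spot_point(camera, name): "location" ([column, row] as shares, 0 to 1, of the picture: columns of its width, rows of its height: a listed point, or the origin of a listed thing).
The state is a dict: "time_s": time; "joint_pos": joint angles; "qd": joint speeds; "tau": joint torques, N m; "tcp_pos": TCP position; "eef_rot": TCP orientation; "ft_force": force on the tool from outside, world axes, zero at the start; "ft_torque": the same for the moment, N m; "gripper_width": finger opening in m; "gripper_force": force on a finger pad.
Only numpy, scipy, OpenCV 4.12 (cv2) and the standard library are available. Lean on these libraries where they do the work, as an engineer would, in place of code of your own. Each camera call takes 0.05 s, during which the arm holds its last target. There are 200 camera calls.

### The job

Put the cork sanding block and the thick red-brown offcut into the open drawer of the small plywood chest, in the compartment under its swing-up tray: swing the tray up and back, put both in side by side, and swing the tray fully down over them. The sanding block stands on end: pick it up, lay it flat on the bench and let go of it, then take it again and set it in the drawer; do not knock it over. Do not shift the screw jar, the tape measure or the pale offcut.

Things in the scene. Friction and masses are not known exactly. Their poses are not given: they have to be found in the camera images.
- sanding_block: brown cork sanding block, 67 x 112 x 26 mm along its own x, y, z. It starts standing on end: its long y axis vertical, 112 mm tall, footprint 67 (along its x) by 26 mm. Origin at the centre of one 67 x 112 face (the one with its z axis pointing into the block), so 56 mm above the bench at the start. About 0.1 kg, loose.
- thick_offcut: plain red-brown wood offcut lying flat, the thickest of the offcuts: 40 x 100 x 30 mm along its own x, y, z. Origin at the centre of its underside; z up. Under 0.2 kg, loose.
- screw_jar: bystander: clear jar of screws with a blue lid, 62 mm across, 90 mm tall, standing; origin at the centre of its underside. Not to be shifted (30 mm).
- tape_measure: bystander: black and red pocket tape measure standing, 42 x 81 x 66 mm along its x, y, z; origin at the centre of its underside. Not to be shifted (30 mm).
- pale_offcut: bystander: pale wood offcut lying flat, 60 x 90 x 22 mm along its x, y, z; origin at the centre of its underside. Not to be shifted (30 mm).
- chest: plywood chest fixed on the bench, closed top, one drawer in its front: 230 mm deep (its x axis, pointing from the front to the back), 170 mm wide (y), 120 mm high (z up). Origin under its centre, on the bench. The mouth is the plane x = -115 mm; the drawer slides out of it to the chest's -x. Its top panel is 108 to 120 mm above the bench.
- bench_vise: blue bench vise bolted to the bench: leave room round it. Reaches 115 mm from its origin towards the robot (world -x), 57 mm to world +y, and is 136 mm high; origin on the bench. The bench's far edge is at world x = 0.57.
- drawer (a joint): how far the drawer is out, m: 0 shut, 0.22 fully out; slides with about 9 N of friction and stays where it is left. Near the top of the tray's swing (joint tray about 1.36) the arms stand straight up: there push the fin back level without holding its height, or the drawer slides along.
- tray (a joint): angle q of the tray's swing arms, rad: 0 tray down (closed), 1.8 fully up and back at its stop. It falls shut below about 1.36 and falls back to its stop above; it stays at either end. The tray stays level and its fin tray_grip shifts from its closed place by 120*(cos 12deg - cos(q + 12deg)) mm along chest +x and 120*(sin(q + 12deg) - sin 12deg) mm up: 168 back, 84 up at the stop.
- drawer_floor (a point): middle of the drawer's inner floor, 17 mm above the bench; axes as the chest's. Compartment 195 mm long (x, -97.5 at the front to +97.5) and 130 wide (y, -65 to +65); side and back walls 42 mm high, 5 thick. The closed tray covers x -62.5 to +72.5 and leaves 43 mm clear over the floor. Its swing arms stand outside the side walls, 75 mm either side of the middle.
- drawer_front (a point): middle of the outer face of the drawer front, 70 mm above the bench; axes as the chest's. The front is 168 mm wide, 14 mm thick, from 6 to 92 mm above the bench, with a pull strip 90 mm wide that stands out 9 mm, 77 to 87 mm above the bench.
- tray_grip (a point): middle of the top edge of the tray's grip, an upright wooden fin 12 mm thick (chest's x), 70 wide (y), standing 40 mm above the tray's floor, 103.5 mm above the bench with the tray down; axes as the chest's. The tray is 135 x 140 mm with a 22 mm rim (top 22 mm below the fin's top); the fin is 40 mm behind the tray's front edge.

How it is judged:
By the outcome, as a careful person would: the job done as asked, in the order asked, and still so for the second after the job is handed in, with the robot touching nothing.
It also fails if it takes over 72 s, if anything falls off the work surface, if the arm or the gripper's body presses on something with over 40 N, if the wrist force passes 120 N, or if a joint passes its speed limit or range.

## Working session

There is one attempt and no reset: what is moved stays moved. The work goes in short steps, Python scripts to look and compute and a tool call to move; the robot and the scene stay as the last step left them, time stands still between calls to the robot, and variables do not carry over. Pictures are saved under pics/ and viewed, at most 10 in all, crops included, and the job is handed in when it is done.

Besides the shell and the picture viewer there is one more tool, called after ">>>" as name(argument=value, ...) on one line, values as JSON. servo_tool: Moves the arm, as the interface text tells. Its arguments: {"type":"object","properties":{"translation":{"type":"array","items":{"type":"array","items":{"type":"number"}}},"rotation":{"type":"array","items":{"type":"array","items":{"type":"number"}}},"grip":{"type":"array","items":{"type":"number"}},"grip_force":{"type":"number"}},"required":["translation","rotation","grip"]}

```bash
ls; mkdir -p pics; cat > h.py <<'E'
import numpy as np, cv2
from bench import manip
def pts(cam, mask, depth, m=None):
    m=m or manip.camera_model(cam)
    K=np.array(m["intrinsics"],float);D=np.array(m["D"],float);R=np.array(m["R"]);t=np.array(m["t"])
    v,u=np.nonzero(mask&(depth>0))
    n=cv2.undistortPoints(np.stack([u,v],1).astype(np.float64)[:,None],K,D)[:,0]
    z=depth[v,u][:,None]
    return (np.hstack([n*z,z])-t)@R, np.stack([u,v],1)
def proj(cam,X,m=None):
    m=m or manip.camera_model(cam)
    return cv2.projectPoints(np.atleast_2d(np.array(X,float)),cv2.Rodrigues(np.array(m["R"]))[0],np.array(m["t"],float),np.array(m["intrinsics"],float),np.array(m["D"],float))[0][:,0]
def rect(P):
    return cv2.minAreaRect((P[:,:2]*1000).astype(np.float32))
E
python3 - <<'E'
from h import *
o=manip.get_obs();print(o)
names="sanding_block thick_offcut screw_jar tape_measure pale_offcut chest bench_vise drawer tray".split()
for c in ["scene","top"]:
    im,d=manip.snapshot(c);cv2.imwrite(f"pics/{c}0.png",im[:,:,::-1]);np.savez(f"{c}0.npz",im=im,d=d)
    m=manip.camera_model(c);print(c,np.round(-np.array(m["R"]).T@m["t"],3))
    for n in names:
        r=manip.cut_out(c,n)
        if not r: print(n,None);continue
        r=r[0];P,_=pts(c,r["mask"],d)
        if len(P)<10: print(n,r["p"],len(P));continue
        zt=np.percentile(P[:,2],97);T=P[P[:,2]>zt-.006]
        print(n,round(r["p"],2),len(P),"med",np.round(np.median(P,0),3),"ztop",round(zt,3),"rectTop",np.round(rect(T)[0]),np.round(rect(T)[1]),round(rect(T)[2],1))
    for n in ["drawer_floor","drawer_front","tray_grip","chest"]:
        r=manip.spot_point(c,n); print(n,[(round(q["p"],2),np.round(np.array(q["location"])*[640,400])) for q in r[:2]])
E
```

```text
pics
{'time_s': 0.0, 'joint_pos': array([59.37659694, 34.38472117, -0.14655466, 91.68028453,  0.10098221,
       54.02501103, -4.57031264]), 'qd': array([ 0.06779601,  0.01108046, -0.0046644 , -0.00167895,  0.05169668,
       -0.04655423,  0.03102629]), 'tau': array([ 8.25496700e-04, -7.65052557e+01,  1.49740633e+00, -2.52348679e+01,
       -5.23756107e-02,  1.69852230e-02,  1.34964685e-04]), 'tcp_pos': array([ 0.32020151, -0.64990793,  0.21776121]), 'eef_rot': array([-1.79910309e+02,  6.02874724e-03,  2.62334908e+01]), 'ft_force': array([-0.14562033,  0.15245148,  0.05539889]), 'ft_torque': array([ 0.02533804, -0.00041269, -0.00424627]), 'gripper_force': 0.0, 'gripper_width': 0.09336526745983083}
scene [-0.108  0.976  0.63 ]
sanding_block 0.59 409 med [ 0.455 -0.003  0.076] ztop 0.111 rectTop [463. -17.] [25. 70.] 3.4
thick_offcut 0.57 337 med [ 0.453 -0.135  0.023] ztop 0.031 rectTop [ 462. -149.] [ 45. 101.] 70.9
screw_jar 0.85 393 med [ 0.534 -0.047  0.061] ztop 0.091 rectTop [491.   2.] [ 52. 240.] 34.1
tape_measure 0.65 247 med [ 0.346 -0.144  0.044] ztop 0.066 rectTop [ 351. -
[... 852 characters left out ...]
. -146.] [ 39. 100.] 71.0
screw_jar 0.79 318 med [ 0.535 -0.063  0.088] ztop 0.094 rectTop [541. -68.] [51. 50.] 45.1
tape_measure 0.82 281 med [ 0.355 -0.164  0.06 ] ztop 0.068 rectTop [ 357. -168.] [38. 42.] 15.9
pale_offcut 0.95 543 med [ 0.314 -0.301  0.021] ztop 0.026 rectTop [ 317. -306.] [62. 92.] 3.0
chest 0.85 7370 med [0.467 0.354 0.115] ztop 0.123 rectTop [471. 449.] [229. 168.] 89.7
bench_vise None
drawer None
tray 0.79 1791 med [0.47  0.22  0.064] ztop 0.101 rectTop [471. 191.] [11. 70.] 87.7
drawer_floor [(0.6, array([366., 192.]))]
drawer_front [(0.64, array([448., 234.])), (0.59, array([328., 189.]))]
tray_grip [(0.95, array([303., 181.]))]
chest [(0.62, array([234., 189.]))]
```

View pics/scene0.png

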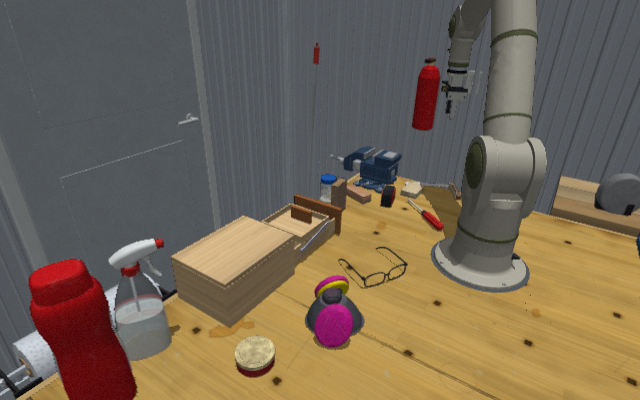

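View pics/top0.png

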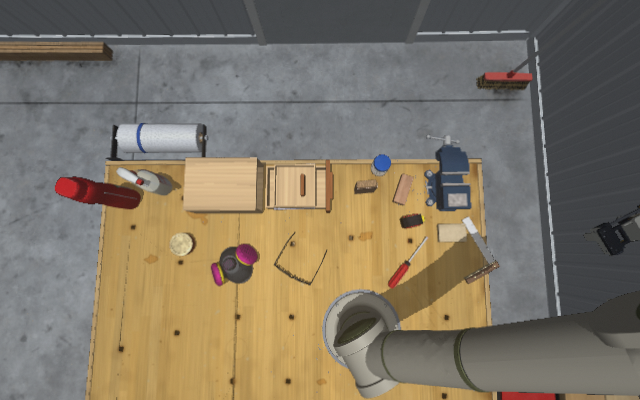

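```bash
python3 - <<'E'
from h import *
z=np.load("top0.npz");im,d=z["im"],z["d"]
P,uv=pts("top",np.ones_like(d,bool),d)
# region map of top-view heights around drawer & vise
def box(x0,x1,y0,y1,z0,z1):
    s=(P[:,0]>x0)&(P[:,0]<x1)&(P[:,1]>y0)&(P[:,1]<y1)&(P[:,2]>z0)&(P[:,2]<z1);return P[s]
H={}
for y in np.arange(-.4,.58,.02):
    row=[]
    for x in np.arange(.26,.72,.02):
        q=box(x,x+.02,y,y+.02,-1,1); row.append("%4d"%(np.median(q[:,2])*1000) if len(q) else "   .")
    print("%.2f"%y," ".join(row))
for nm,b in dict(block=(.4,.52,-.08,.05,.09,.13),off=(.4,.53,-.21,-.1,.02,.045),fin=(.42,.52,.15,.24,.092,.11),front=(.37,.57,.08,.13,.08,.1),chest=(.35,.6,.3,.6,.11,.13)).items():
    q=box(*b);r=rect(q);print(nm,len(q),np.round(r[0],1),np.round(r[1],1),round(r[2],1),np.round(q.min(0),3),np.round(q.max(0),3),np.median(q[:,2]))
E
```

```text
-0.40    0    8    8    6    0    0    0    0   -1    0    0    0   -1   -1   -1   -2    .    .    .    .    .    .    .
-0.38   -1    0    2    8   10    1    0    .    .    .    .    0    0    .    .    .    .    .    .    .    .    .    .
-0.36   -1   18   19   21    9    0    0    .    .    .    .    1   -1    .    .    .    .    .    .    .    .    .    .
-0.34    0   19   21   20   10    0    2  129  129  128  131  127  130  129  122  111   94   44   48    .    .    .    .
-0.32   -1   20   20   21   17    0  123  135  133  129   98   95  131  130  121  107   95   55   55    .    .    .    .
-0.30    0   20   21   21   11    0  122  136  134  129  117   94  131  129  121  107   91   75   73    .    .    .    .
-0.28   -1   18   19   20    1   -1   45  135  134  130  127   95  130  127  114  100   92   70   74    .    .    .    .
-0.26   -1    0   -1    0    0    0   70   66   72   64   43   65   78  116   29   62   73   83   85    .    .    .    .
-0.24    0    0    0   -1    0    0    0    1    5    0   12    4    3    2   -1   -2    .   95   99    .    .    .    .
-0.22    0 
[... 4619 characters left out ...]
  119  118  119  118    .  -19  -24  -17  -20  -21  -24  -21
0.56   28   28    0    0    0    0    0  119  120  119  118  117  119  117  119    .    .  -15    1   12    3    0  -13
block 190 [474.6 -28.9] [ 47.2 100.8] 31.5 [ 0.452 -0.061  0.091] [0.519 0.018 0.117] 0.10990988619540998
off 360 [ 464.8 -146.5] [ 40.1 100. ] 70.0 [ 0.414 -0.182  0.02 ] [ 0.518 -0.112  0.036] 0.029339677679043347
fin 75 [470.6 191.1] [11.  69.6] 87.7 [0.436 0.185 0.095] [0.506 0.197 0.108] 0.1025558866962662
front 289 [469.3 103.7] [ 19.6 167.7] 89.8 [0.385 0.094 0.081] [0.553 0.114 0.097] 0.09019068180815086
chest 3816 [471.1 449. ] [229.6 168.5] 89.8 [0.386 0.334 0.11 ] [0.556 0.564 0.127] 0.11945668142204645
```

The scene view shows the drawer out towards the robot's right, with its tray closed at about (300,212). The block stands at (337,192) beside the jar. In the top view the tray fin is at (303,184), the block at (366,187), the offcut at (403,189) and the jar at (381,162).

The chest's x axis is world +y, and the fin is at about (0.470, 0.191). I'll do the tray first.

>>> servo_tool(translation=[[0.012,0.05,0.0035],[0.012,0.05,0.0035],[0.012,0.05,0.0035],[0.012,0.05,0.0035],[0.012,0.05,0.0035],[0.012,0.05,0.0035],[0.012,0.05,0.0035],[0.012,0.05,0.0035],[0.012,0.05,0.0035],[0.012,0.05,0.0035],[0.012,0.05,0.0035],[0.012,0.05,0.0035]], rotation=[[0,0,0.18],[0,0,0.18],[0,0,0.18],[0,0,0.18],[0,0,0.18],[0,0,0.18],[0,0,0.18],[0,0,0.18],[0,0,0.18],[0,0,0.18],[0,0,0.18],[0,0,0.18]], grip=[0,0,0,0,0,0,0,0,0,0,0,0], grip_force=30)

```text
time_s: 2.9
tcp_pos: [0.4648, -0.0489, 0.2611]
eef_rot: [180.0, 0.1, 150.3]
ft_force: [0.9, -1.0, -0.3]
gripper_width: 0.0929
gripper_force: 0.0
```

>>> servo_tool(translation=[[0,0.04,0],[0,0.05,0],[0.006,0.05,0],[0,0.05,0],[0,0.051,0],[0,0,0]], rotation=[[0,0,0.13],[0,0,0.13],[0,0,0.13],[0,0,0.134],[0,0,0],[0,0,0]], grip=[0.5,0.5,0.5,0.5,0.5,0.5])

```text
time_s: 3.65
tcp_pos: [0.4699, 0.195, 0.2611]
eef_rot: [179.9, 0.0, -179.7]
ft_force: [0.1, -0.0, -0.5]
gripper_width: 0.0467
gripper_force: 0.0
```

```bash
python3 - <<'E'
from h import *
o=manip.get_obs();print(o["joint_pos"],o["tcp_pos"])
m=manip.camera_model("wrist");im,d=manip.snapshot("wrist");cv2.imwrite("pics/w0.png",im[:,:,::-1])
P,uv=pts("wrist",d>0,d,m)
def b(x0,x1,y0,y1,z0,z1):
    return P[(P[:,0]>x0)&(P[:,0]<x1)&(P[:,1]>y0)&(P[:,1]<y1)&(P[:,2]>z0)&(P[:,2]<z1)]
for bb in [(.4,.53,.16,.23,.096,.108),(.37,.57,.08,.13,.084,.1),(.37,.57,.14,.3,.076,.086)]:
    q=b(*bb);print(len(q),np.round(q.min(0),3),np.round(q.max(0),3),np.round(np.median(q,0),4), rect(q) if len(q) else '')
print(np.round(-np.array(m["R"]).T@m["t"],3))
E
```

```text
[  7.93476924  22.71173659 -49.30797043 114.8072548   21.73344981
  51.8647875   37.4825202 ] [0.469896   0.19500976 0.26108317]
671 [0.432 0.185 0.096] [0.501 0.196 0.104] [0.4658 0.1904 0.1018] ((466.7386474609375, 190.18150329589844), (68.62845611572266, 11.366680145263672), 0.35569852590560913)
2329 [0.383 0.092 0.084] [0.549 0.116 0.093] [0.4596 0.1074 0.09  ] ((466.28887939453125, 104.01397705078125), (22.998088836669922, 166.39962768554688), 89.82540130615234)
1868 [0.397 0.15  0.076] [0.539 0.286 0.085] [0.461  0.2221 0.0805] ((467.9874267578125, 217.8671112060547), (135.4764404296875, 140.912109375), 89.7034912109375)
[0.389 0.194 0.426]
```

View pics/w0.png

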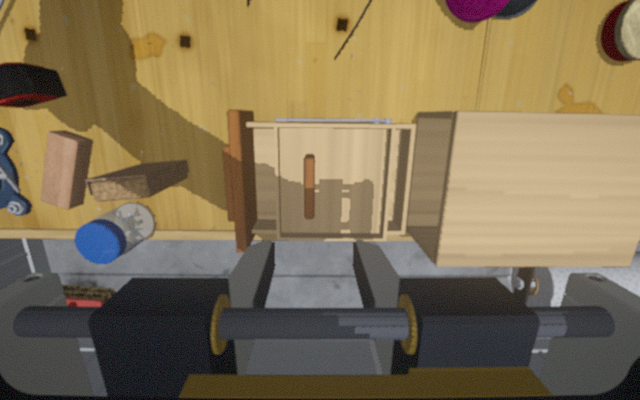

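The wrist view shows the fin at (309,187), dead ahead. The depth puts it at y 0.1905, agreeing with the top camera. I'll go down and grip it.

>>> servo_tool(translation=[[-0.001,-0.0045,-0.05],[0,0,-0.055],[0,0,-0.05],[0,0,-0.02],[0,0,0],[0,0,0],[0,0,0],[0,0,0]], rotation=[[0,0,0],[0,0,0],[0,0,0],[0,0,0],[0,0,0],[0,0,0],[0,0,0],[0,0,0]], grip=[0.5,0.5,0.5,0.5,0.95,0.95,0.95,0.95], grip_force=25)

```text
time_s: 4.7
tcp_pos: [0.4703, 0.1898, 0.0869]
eef_rot: [179.6, 0.2, -179.9]
ft_force: [-2.7, 9.7, -3.4]
gripper_width: 0.0117
gripper_force: 25.0
```

```bash
python3 -c "
import numpy as np
q=np.append(np.arange(0,1.21,.1),np.arange(1.2,1.81,.05));a=np.radians(12)
y=120*(np.cos(a)-np.cos(q+a));z=120*(np.sin(q+a)-np.sin(a))
for r in np.round(np.c_[q,y,z,np.append([0],np.diff(y)),np.append([0],np.diff(z))],1):print(r)"
```

```text
[0. 0. 0. 0. 0.]
[ 0.1  3.1 11.6  3.1 11.6]
[ 0.2  7.3 22.8  4.2 11.2]
[ 0.3 12.6 33.6  5.3 10.8]
[ 0.4 19.  43.7  6.4 10.2]
[ 0.5 26.3 53.2  7.3  9.5]
[ 0.6 34.6 61.9  8.3  8.7]
[ 0.7 43.7 69.7  9.1  7.8]
[ 0.8 53.5 76.6  9.8  6.9]
[ 0.9 64.  82.5 10.5  5.9]
[ 1.  75.  87.3 11.   4.8]
[ 1.1 86.4 91.  11.4  3.7]
[ 1.2 98.1 93.5 11.7  2.5]
[ 1.2 98.1 93.5 -0.   0. ]
[  1.2 104.   94.3   5.9   0.8]
[  1.3 110.   94.8   6.    0.5]
[  1.4 116.   95.    6.    0.2]
[ 1.40e+00  1.22e+02  9.50e+01  6.00e+00 -1.00e-01]
[  1.5 128.   94.6   6.   -0.4]
[  1.5 134.   93.9   6.   -0.7]
[  1.6 139.9  92.9   5.9  -1. ]
[  1.6 145.7  91.6   5.9  -1.3]
[  1.7 151.5  90.1   5.8  -1.6]
[  1.7 157.2  88.2   5.7  -1.9]
[  1.8 162.8  86.1   5.6  -2.1]
[  1.8 168.3  83.7   5.5  -2.4]
```

>>> servo_tool(translation=[[0,0.004,0.0116],[0,0.0042,0.0112],[0,0.0053,0.0108],[0,0.0064,0.0102],[0,0.0073,0.0095],[0,0.0083,0.0087],[0,0.0091,0.0078],[0,0.0098,0.0069],[0,0.0105,0.0059],[0,0.011,0.0048],[0,0.0114,0.0037],[0,0,0]], rotation=[[0,0,0],[0,0,0],[0,0,0],[0,0,0],[0,0,0],[0,0,0],[0,0,0],[0,0,0],[0,0,0],[0,0,0],[0,0,0],[0,0,0]], grip=[0.95,0.95,0.95,0.95,0.95,0.95,0.95,0.95,0.95,0.95,0.95,0.95])

```text
time_s: 6.2
tcp_pos: [0.4703, 0.2746, 0.1774]
eef_rot: [179.9, 0.1, -180.0]
ft_force: [4.8, 0.7, -4.8]
gripper_width: 0.012
gripper_force: 25.0
```

>>> servo_tool(translation=[[0,0,0],[0,0.004,0],[0,0.008,0],[0,0.01,0],[0,0.01,0],[0,0.01,0],[0,0.01,0],[0,0.01,0],[0,0.008,0],[0,0.006,0],[0,0.006,0],[0,0,0]], rotation=[[0,0,0],[0,0,0],[0,0,0],[0,0,0],[0,0,0],[0,0,0],[0,0,0],[0,0,0],[0,0,0],[0,0,0],[0,0,0],[0,0,0]], grip=[0.68,0.68,0.68,0.68,0.68,0.68,0.68,0.68,0.68,0.68,0.68,0.68])

```text
time_s: 7.7
tcp_pos: [0.4693, 0.3559, 0.1767]
eef_rot: [180.0, 0.0, -180.0]
ft_force: [0.2, -0.1, 0.1]
gripper_width: 0.03
gripper_force: 0.0
```

>>> servo_tool(translation=[[0,0,0.03],[0,-0.03,0.05],[0,-0.06,0.03],[0,-0.06,0],[0,-0.06,0],[0,-0.06,0],[0,-0.06,0],[0,0,0]], rotation=[[0,0,0],[0,0,0],[0,0,0],[0,0,0],[0,0,0],[0,0,0],[0,0,0],[0,0,0]], grip=[0.5,0,0,0,0,0,0,0])

```text
time_s: 8.7
tcp_pos: [0.469, 0.024, 0.2842]
eef_rot: [-179.9, -0.1, 179.5]
ft_force: [-0.7, 0.4, 0.2]
gripper_width: 0.0926
gripper_force: 0.0
```

```bash
cat > q.py <<'E'
from h import *
def cloud(cam):
    m=manip.camera_model(cam);im,d=manip.snapshot(cam);P,uv=pts(cam,d>0,d,m);return im,P
def b(P,x0,x1,y0,y1,z0,z1):
    return P[(P[:,0]>x0)&(P[:,0]<x1)&(P[:,1]>y0)&(P[:,1]<y1)&(P[:,2]>z0)&(P[:,2]<z1)]
def rep(n,q):
    if len(q)<5: print(n,len(q));return
    r=rect(q);print(n,len(q),"c",np.round(r[0],1),"s",np.round(r[1],1),round(r[2],1),"min",np.round(q.min(0),3),"max",np.round(q.max(0),3),"med",np.round(np.median(q,0),4))
E
python3 - <<'E'
from q import *
im,P=cloud("top");cv2.imwrite("pics/top1.png",im[:,:,::-1])
rep("front",b(P,.37,.57,.08,.13,.08,.1))
rep("fin",b(P,.4,.53,.3,.42,.175,.2));rep("tray",b(P,.38,.56,.28,.48,.14,.175))
im,P=cloud("wrist");o=manip.get_obs();print(o["tcp_pos"],o["joint_pos"])
rep("w block",b(P,.42,.52,-.08,.04,.10,.125));rep("w off",b(P,.4,.53,-.21,-.1,.02,.045));rep("jar",b(P,.5,.6,-.12,-.03,.08,.1))
E
```

```text
front 189 c [438.  103.8] s [ 19.5 104.7] 89.8 min [0.386 0.094 0.081] max [0.49  0.114 0.098] med [0.4442 0.1069 0.09  ]
fin 107 c [469.9 358.3] s [13.  69.2] 89.6 min [0.435 0.352 0.175] max [0.504 0.365 0.191] med [0.4675 0.3574 0.1851]
tray 1992 c [470.5 383.5] s [141.1 150.2] 89.9 min [0.395 0.313 0.14 ] max [0.546 0.454 0.174] med [0.4713 0.3909 0.148 ]
[0.46936827 0.02910321 0.28481536] [ 28.80894572  17.56752084 -49.47210891 117.24788496  16.85234127
  52.32969166  60.10226852]
w block 1319 c [465.2 -16. ] s [26.6 66.9] 4.9 min [ 0.45 -0.05  0.1 ] max [0.48  0.017 0.113] med [ 0.4638 -0.0154  0.1094]
w off 2053 c [ 462.2 -147.7] s [ 40.  101.1] 70.5 min [ 0.409 -0.182  0.02 ] max [ 0.515 -0.113  0.031] med [ 0.4596 -0.1459  0.0285]
jar 1192 c [538.5 -68.1] s [55.3 50.1] 47.1 min [ 0.513 -0.098  0.08 ] max [ 0.569 -0.042  0.091] med [ 0.535  -0.0658  0.0886]
```

>>> servo_tool(translation=[[0.005,0.01,-0.04],[0.005,0.01,-0.04],[0,0,0],[0,0,0],[0,0,0],[0,0,0],[0,0,0],[0,0,0]], rotation=[[0,0,0.055],[0,0,0.055],[0.019,-0.179,0],[0.019,-0.179,0],[0.019,-0.179,0],[0.019,-0.179,0],[0,0,0],[0,0,0]], grip=[0,0,0,0,0,0,0,0])

```text
time_s: 9.8
tcp_pos: [0.4867, 0.0253, 0.2009]
eef_rot: [-175.3, 24.0, -173.8]
ft_force: [0.1, -1.2, -0.3]
gripper_width: 0.0932
gripper_force: 0.0
```

```bash
python3 -c "
from h import *
o=manip.get_obs();print(o['tcp_pos'],o['eef_rot'],o['joint_pos'])"
```

```text
[0.48669943 0.02528049 0.20085582] [-175.26832988   24.01576672 -173.7913692 ] [  9.13253156  16.05693472 -30.47254643 139.59799675  79.5020575
  18.07218619   1.11831832]
```

>>> servo_tool(translation=[[0.015,0,-0.02],[0.015,0,-0.02],[0,0,0],[0,0,0]], rotation=[[0.01,-0.1,0],[0.01,-0.1,0],[0.01,-0.1,0],[0,0,0]], grip=[0,0,0,0])

```text
time_s: 10.3
tcp_pos: [0.4964, 0.0123, 0.1648]
eef_rot: [-171.9, 29.6, -172.6]
ft_force: [-0.5, -0.2, 0.1]
gripper_width: 0.0928
gripper_force: 0.0
```

```bash
python3 -c "
from h import *
o=manip.get_obs();print(o['tcp_pos'],o['eef_rot'],o['joint_pos'])"
```

```text
[0.49640635 0.01229316 0.16478486] [-171.86898604   29.56876623 -172.62936804] [ 18.29116287  25.76028016 -47.16743242 144.89456665 109.03205034
  35.46879162 -30.13049559]
```

```bash
cat >> h.py <<'E'
from scipy.spatial.transform import Rotation as R_
def cur(): 
    o=manip.get_obs();return R_.from_euler("xyz",o["eef_rot"],degrees=True),np.array(o["tcp_pos"]),o
def want(yaw,inw): # tool down with yaw, then tilt inward by inw deg about closing line
    a=np.radians(yaw-90-180);ax=np.array([np.cos(a),np.sin(a),0]) # closing line, ~ +y for yaw 180..
    if ax[1]<0: ax=-ax
    return R_.from_rotvec(np.radians(inw)*ax)*R_.from_euler("xyz",[180,0,yaw],degrees=True)
def delta(Rw):
    r,p,o=cur();return (Rw*r.inv()).as_rotvec()
E
python3 -c "
from h import *
print(delta(want(186,0)),delta(want(186,48)),cur()[1])
w=want(186,48);print(w.as_matrix()[:,2])
print((want(186,48)*want(186,0).inv()).as_rotvec())"
```

```text
[0.07782245 0.52782113 0.01326628] [-0.00699223  1.35993831 -0.04467428] [0.49640635 0.01229316 0.16478486]
[-0.7390738  -0.07767979 -0.66913061]
[-8.75695606e-02  8.33168715e-01  8.42163394e-18]
```

>>> servo_tool(translation=[[-0.005,0,0.045],[-0.005,-0.004,0.04],[-0.005,-0.004,0],[-0.005,-0.004,0],[-0.005,-0.004,0],[-0.005,-0.004,0],[-0.003,-0.004,0],[-0.0024,-0.0043,0],[0,0,0],[0,0,0]], rotation=[[-0.001,0.17,-0.0055],[-0.001,0.17,-0.0055],[-0.001,0.17,-0.0055],[-0.001,0.17,-0.0055],[-0.001,0.17,-0.0055],[-0.001,0.17,-0.0055],[-0.001,0.17,-0.0055],[-0.001,0.17,-0.0055],[0,0,0],[0,0,0]], grip=[0,0,0,0,0,0,0,0,0,0])

```text
time_s: 11.55
tcp_pos: [0.4655, -0.0476, 0.1817]
eef_rot: [-170.9, -30.0, -174.0]
ft_force: [0.1, -0.4, -0.2]
gripper_width: 0.0928
gripper_force: 0.0
```

```bash
python3 -c "
from h import *
r,p,o=cur();print(p,o['joint_pos'],delta(want(186,48)))"
```

```text
[ 0.46551793 -0.04763414  0.18166553] [ 19.28798071  39.09473001 -41.35348699 107.48237394  26.00515351
  77.06186447  62.22507139] [ 0.09002212  0.32467921 -0.10026469]
```

>>> servo_tool(translation=[[-0.001,0.008,0.01],[-0.001,0.008,0.01],[-0.001,0.008,0],[-0.0015,0.0076,0],[0,0,0],[0,0,0]], rotation=[[0.018,0.065,-0.02],[0.018,0.065,-0.02],[0.018,0.065,-0.02],[0.018,0.065,-0.02],[0.018,0.065,-0.02],[0,0,0]], grip=[0,0,0,0,0,0])

```text
time_s: 12.3
tcp_pos: [0.4606, -0.0168, 0.2015]
eef_rot: [-180.0, -48.1, -174.0]
ft_force: [-0.5, 0.1, -0.0]
gripper_width: 0.0928
gripper_force: 0.0
```

```bash
python3 - <<'E'
from q import *
r,p,o=cur();print(p,o['joint_pos'],delta(want(186,48)))
im,P=cloud("wrist");cv2.imwrite("pics/w1.png",im[:,:,::-1])
rep("w block",b(P,.42,.52,-.08,.04,.10,.125))
im,P=cloud("scene");cv2.imwrite("pics/s1.png",im[100:300,200:520,::-1].repeat(2,0).repeat(2,1))
E
```

```text
[ 0.46064602 -0.0167958   0.201524  ] [ 18.56305159  47.20685092 -40.67492277  97.26294266  14.77776139
  93.26690492  65.46594563] [ 0.00065956 -0.00136307  0.00015593]
w block 1672 c [461.1 -16.1] s [19.  66.8] 6.1 min [ 0.45  -0.05   0.101] max [0.473 0.017 0.112] med [ 0.4617 -0.0169  0.1094]
```

View pics/s1.png

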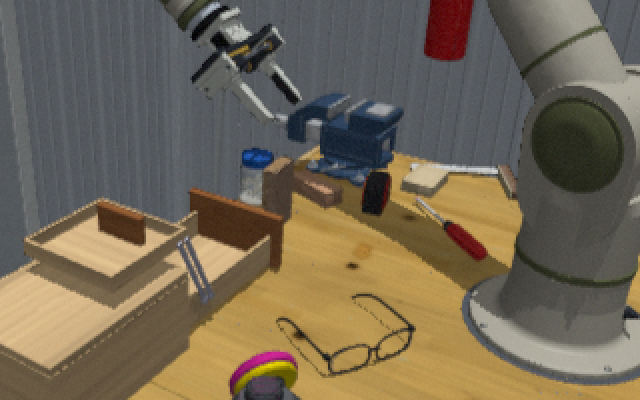

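The tilted gripper is centred over the block (at about (278,190) in the crop), and the tray rests back on the chest top. I'll go down and grip the block across its 67 mm width.

>>> servo_tool(translation=[[0,0,-0.04],[0,0,-0.04],[0,0,-0.025],[0,0,-0.014],[0,0,0],[0,0,0],[0,0,0],[0,0,0],[0,0,0]], rotation=[[0,0,0],[0,0,0],[0,0,0],[0,0,0],[0,0,0],[0,0,0],[0,0,0],[0,0,0],[0,0,0]], grip=[0,0,0,0,0,0.4,0.4,0.4,0.4], grip_force=20)

```text
time_s: 13.52
tcp_pos: [0.4608, -0.0165, 0.0831]
eef_rot: [179.9, -48.2, -173.9]
ft_force: [1.0, -0.3, 3.4]
gripper_width: 0.0658
gripper_force: 20.0
```

```bash
python3 -c "
from h import *
print(delta(want(194,-22)),delta(want(194,-22))/10)"
```

```text
[ 0.21296254 -1.20788102  0.12044288] [ 0.02129625 -0.1207881   0.01204429]
```

>>> servo_tool(translation=[[0,0,0.02],[0,0,0.04],[0,0.005,0.05],[0,0,0]], rotation=[[0,0,0],[0,0,0],[0,0,0],[0,0,0]], grip=[0.4,0.4,0.4,0.4])

```text
time_s: 14.02
tcp_pos: [0.4619, -0.0104, 0.1965]
eef_rot: [179.9, -47.9, -173.8]
ft_force: [0.3, -0.1, -1.2]
gripper_width: 0.0662
gripper_force: 20.0
```

>>> servo_tool(translation=[[0,0,0],[0,0,0],[0,0,0],[0,0,0],[0,0,0],[0,0,0],[0,0,0],[0,0,0],[0,0,0],[0,0,0],[0,0,0],[0,0,0]], rotation=[[0.0177,-0.1007,0.01],[0.0177,-0.1007,0.01],[0.0177,-0.1007,0.01],[0.0177,-0.1007,0.01],[0.0177,-0.1007,0.01],[0.0177,-0.1007,0.01],[0.0177,-0.1007,0.01],[0.0177,-0.1007,0.01],[0.0177,-0.1007,0.01],[0.0177,-0.1007,0.01],[0.0177,-0.1007,0.01],[0.0177,-0.1007,0.01]], grip=[0.4,0.4,0.4,0.4,0.4,0.4,0.4,0.4,0.4,0.4,0.4,0.4])

```text
time_s: 15.52
tcp_pos: [0.4602, -0.0124, 0.1927]
eef_rot: [180.0, 22.0, -166.2]
ft_force: [2.2, -1.9, -1.1]
gripper_width: 0.0661
gripper_force: 20.0
```

```bash
python3 - <<'E'
from q import *
r,p,o=cur();print(p,o['joint_pos'],delta(want(194,-22)),delta(want(194,0)))
print(r.as_matrix()[:,2])
im,P=cloud("scene");cv2.imwrite("pics/s2.png",im[100:300,200:520,::-1].repeat(2,0).repeat(2,1))
E
```

```text
[ 0.46017252 -0.01235965  0.19273611] [ 23.61247467  15.94225712 -31.90327463 140.76847763  55.49039829
   6.39024521  43.86473833] [-0.00061216  0.00033709  0.00262435] [-0.09300845  0.37302709  0.00269045]
[ 0.36402901  0.09023845 -0.92700588]
```

View pics/s2.png

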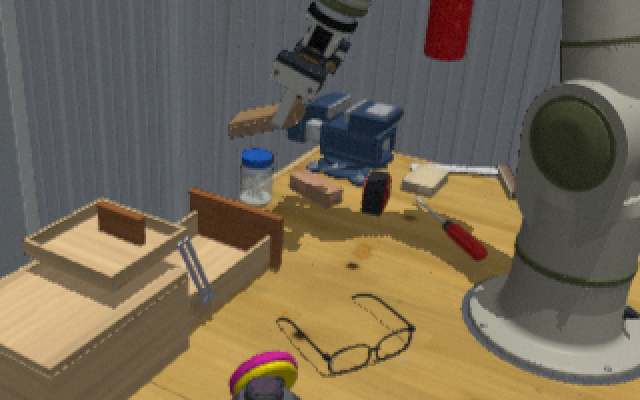

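The block is held about 20° off flat at (265,122), clear of the jar. I'll lower it.

>>> servo_tool(translation=[[0,0,-0.03],[0,0,-0.04],[0,0,-0.04],[0,0,-0.025],[0,0,0]], rotation=[[0,0,0],[0,0,0],[0,0,0],[0,0,0],[0,0,0]], grip=[0.4,0.4,0.4,0.4,0.4])

```text
time_s: 16.2
tcp_pos: [0.4498, -0.0223, 0.1113]
eef_rot: [-178.8, 19.1, -165.9]
ft_force: [-0.3, 0.5, -0.7]
gripper_width: 0.066
gripper_force: 20.0
```

```bash
python3 - <<'E'
from q import *
r,p,o=cur();print(p,o['joint_pos'],delta(want(194,-22)))
E
```

```text
[ 0.44980038 -0.02226355  0.11126536] [ 28.94499443  29.64653341 -43.67421866 144.69194296 110.43704201
  20.2960947  -11.67407097] [ 0.03208366 -0.04402125  0.00562021]
```

>>> servo_tool(translation=[[0.003,0.003,0],[0.003,0.003,0],[0.002,0.003,0],[0,0,-0.01],[0,0,-0.015],[0,0,-0.015],[0,0,0]], rotation=[[-0.006,0.053,0.002],[-0.006,0.053,0.002],[-0.006,0.053,0.002],[0,0,0],[0,0,0],[0,0,0],[0,0,0]], grip=[0.4,0.4,0.4,0.4,0.4,0.4,0.4])

```text
time_s: 17.08
tcp_pos: [0.4532, -0.0196, 0.0725]
eef_rot: [-179.1, 11.9, -165.8]
ft_force: [-0.9, 0.2, -0.4]
gripper_width: 0.0657
gripper_force: 20.0
```

```bash
python3 - <<'E'
from q import *
r,p,o=cur();print(p,o['joint_pos'],delta(want(194,-10)))
E
```

```text
[ 0.45324561 -0.01961156  0.07248408] [ 14.74984735  31.57007961 -25.96386978 141.36191523 101.01641318
  12.80632415  -2.20796828] [ 0.00754058  0.03572698 -0.00084428]
```

>>> servo_tool(translation=[[0.002,0.002,-0.007],[0.001,0.001,-0.007],[0,0,-0.007],[-0.001,0,-0.007],[-0.001,0,-0.007],[-0.002,0,-0.007],[0,0,0]], rotation=[[0,0.03,0],[0,0.03,0],[0,0.02,0],[0,0,0],[0,0,0],[0,0,0],[0,0,0]], grip=[0.4,0.4,0.4,0.4,0.4,0.4,0.4], grip_force=12)

```text
time_s: 17.95
tcp_pos: [0.4522, -0.017, 0.0309]
eef_rot: [179.8, 7.5, -166.0]
ft_force: [0.4, -0.1, 0.2]
gripper_width: 0.0658
gripper_force: 12.0
```

```bash
python3 - <<'E'
from q import *
r,p,o=cur();print(p,o['joint_pos'],delta(want(194,-8)))
im,P=cloud("scene");cv2.imwrite("pics/s3.png",im[120:270,260:460,::-1].repeat(4,0).repeat(4,1))
E
```

```text
[ 0.45217911 -0.01702053  0.030886  ] [ 11.59789701  36.76505837 -22.21229074 139.52247305  98.15915701
  11.95919555   0.78869161] [-0.00044779 -0.00996103 -0.00048496]
```

View pics/s3.png

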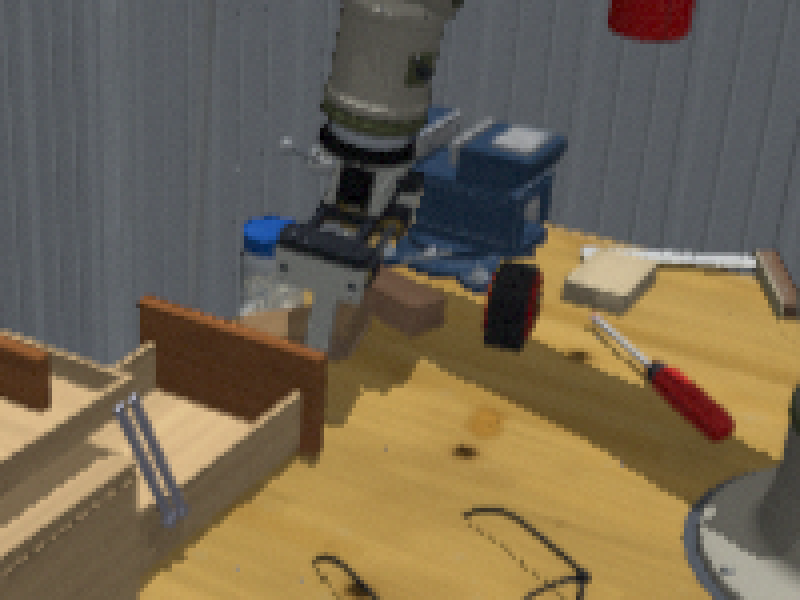

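The gripper is lowering the block, partly hidden behind the drawer front at about (280,325), and the force is low. I'll keep lowering.

>>> servo_tool(translation=[[-0.001,0,-0.006],[-0.001,0,-0.006],[-0.001,0,-0.006],[0,0,-0.004],[0,0,0]], rotation=[[0,0,0],[0,0,0],[0,0,0],[0,0,0],[0,0,0]], grip=[0.4,0.4,0.4,0.4,0.4])

```text
time_s: 18.62
tcp_pos: [0.449, -0.0169, 0.0078]
eef_rot: [179.8, 7.4, -166.0]
ft_force: [-0.8, -0.2, 0.5]
gripper_width: 0.066
gripper_force: 12.0
```

```bash
python3 - <<'E'
from q import *
r,p,o=cur();print(p,o['ft_force'])
im,P=cloud("wrist");q=b(P,.4,.6,-.09,.06,.008,.08);rep("w",q)
for x in np.arange(.44,.58,.015):
    s=q[(abs(q[:,0]-x)<.005)&(abs(q[:,1])<.025)]; print(round(x,3),len(s),np.round(np.median(s[:,2]),3) if len(s) else '')
E
```

```text
[ 0.44902765 -0.01688271  0.0078234 ] [-0.84442299 -0.23607328  0.46588282]
w 20474 c [477.6 -12.5] s [116.3  99.1] 10.5 min [ 0.415 -0.069  0.008] max [0.542 0.034 0.08 ] med [ 0.4443 -0.0169  0.0293]
0.44 1403 0.03
0.455 1050 0.029
0.47 250 0.029
0.485 52 0.027
0.5 840 0.027
0.515 797 0.026
0.53 257 0.025
0.545 0 
0.56 0 
0.575 0
```

>>> servo_tool(translation=[[0,0,-0.003],[0,0,-0.0015],[0,0,0],[0,0,0],[0,0,0],[0,0,0],[0,0,0.02],[0,0,0.05],[0,0,0.05],[0,0,0.03],[0,0,0]], rotation=[[0,0,0],[0,0,0],[0,0,0],[0,0,0],[0,0,0],[0,0,0],[0,0,0],[0,0.06,0],[0,0.06,0],[0,0,0],[0,0,0]], grip=[0.4,0.4,0.4,0,0,0,0,0,0,0,0])

```text
time_s: 20.05
tcp_pos: [0.452, -0.0339, 0.083]
eef_rot: [-177.8, 5.0, -166.1]
ft_force: [0.8, -0.1, 0.1]
gripper_width: 0.0929
gripper_force: 0.0
```

```bash
python3 - <<'E'
from q import *
r,p,o=cur();print(p,o['ft_force'],o['joint_pos'])
im,P=cloud("wrist");q=b(P,.38,.6,-.09,.07,.015,.04);rep("w",q)
im,P=cloud("scene");q=b(P,.38,.6,-.09,.07,.015,.04);rep("s",q)
print(delta(want(180,0)),delta(want(195,0)))
E
```

```text
[ 0.4520027  -0.03393722  0.08302354] [ 0.78494797 -0.10248542  0.12739193] [ 17.52554576  31.05997812 -29.78144161 136.06998931  57.44607202
  19.72836823  40.80592322]
w 10624 c [484.  -35.4] s [111.5 120.6] 14.1 min [ 0.415 -0.089  0.015] max [0.54  0.036 0.04 ] med [ 0.4742 -0.0147  0.025 ]
s 295 c [483.5 -32.1] s [ 79.1 151.5] 68.9 min [ 0.417 -0.087  0.015] max [0.559 0.015 0.04 ] med [ 0.4867 -0.0295  0.026 ]
[ 0.02786616  0.08959332 -0.24091201] [0.01589524 0.09224211 0.02069587]
```

>>> servo_tool(translation=[[0.003,0.004,0.03],[0.003,0.004,0.03],[0.003,0.004,0.03],[0.003,0.004,0.02],[0,0,0]], rotation=[[0.006,0.023,0.005],[0.006,0.023,0.005],[0.006,0.023,0.005],[0,0.023,0.005],[0,0,0]], grip=[0,0,0,0,0])

```text
time_s: 20.78
tcp_pos: [0.4643, -0.0181, 0.1915]
eef_rot: [179.9, 0.1, -165.1]
ft_force: [0.5, -0.2, -1.5]
gripper_width: 0.093
gripper_force: 0.0
```

```bash
python3 - <<'E'
from q import *
r,p,o=cur();print(p,o['joint_pos'],o['eef_rot'])
im,P=cloud("wrist")
q=b(P,.38,.6,-.034,.07,.018,.034);rep("w",q)
m=manip.camera_model("wrist");im,d=manip.snapshot("wrist")
c=manip.cut_out("wrist","sanding_block");
for k in c[:2]:
    Q,_=pts("wrist",k["mask"],d,m);rep("cut %.2f"%k["p"],b(Q,.38,.6,-.1,.1,.02,.034))
im,P=cloud("top");rep("top",b(P,.38,.6,-.034,.07,.018,.034));rep("jar",b(P,.5,.6,-.12,-.03,.08,.1))
print(delta(want(195,0)))
E
```

```text
[ 0.46432221 -0.0181427   0.19145973] [ 32.30152721  25.67056489 -49.915524   124.4331585   29.4452177
  42.17777394  67.59482192] [ 1.79917516e+02  9.16065740e-02 -1.65075973e+02]
w 4474 c [477.2  -9.2] s [110.1  63.7] 13.4 min [ 0.417 -0.034  0.018] max [0.537 0.033 0.028] med [ 0.4779 -0.0065  0.0251]
cut 0.80 5116 c [477.4  -9.4] s [109.9  63.6] 13.7 min [ 0.418 -0.052  0.02 ] max [0.535 0.034 0.028] med [ 0.4733 -0.0105  0.025 ]
top 260 c [475.4  -8.7] s [ 47.6 108. ] 89.2 min [ 0.422 -0.032  0.018] max [0.529 0.015 0.034] med [ 0.4562 -0.0089  0.0259]
jar 0
[-0.00174894 -0.00247804  0.00042828]
```

The block lies flat and released at (0.478, -0.0095), with its long axis at 13.6°. I'll take it again at its robot-side end, so the gripper body clears the jar.

>>> servo_tool(translation=[[-0.005,0.0026,-0.05],[-0.0053,0,-0.05],[0,0,-0.05],[0,0,-0.025],[0,0,-0.0065],[0,0,0],[0,0,0],[0,0,0],[0,0,0],[0,0,0]], rotation=[[0,0,-0.024],[0,0,0],[0,0,0],[0,0,0],[0,0,0],[0,0,0],[0,0,0],[0,0,0],[0,0,0],[0,0,0]], grip=[0,0,0,0,0,0,0.4,0.4,0.4,0.4], grip_force=25)

```text
time_s: 22.22
tcp_pos: [0.4532, -0.0155, 0.0105]
eef_rot: [179.9, 0.0, -166.4]
ft_force: [0.5, -0.5, 8.1]
gripper_width: 0.0656
gripper_force: 25.0
```

>>> servo_tool(translation=[[0,0,0.03],[0,0,0.05],[0,0.01,0.05],[-0.002,0.04,0.03],[-0.002,0.05,0],[-0.002,0.05,0],[-0.002,0.05,0],[0,0.0305,0],[0,0,-0.03],[0,0,-0.04],[0,0,-0.04],[0,0,0]], rotation=[[0,0,0],[0,0,0],[0,0,0],[0,0,-0.06],[0,0,-0.06],[0,0,-0.06],[0,0,-0.057],[0,0,0],[0,0,0],[0,0,0],[0,0,0],[0,0,0]], grip=[0.4,0.4,0.4,0.4,0.4,0.4,0.4,0.4,0.4,0.4,0.4,0.4])

```text
time_s: 23.72
tcp_pos: [0.4433, 0.2146, 0.0583]
eef_rot: [-180.0, -0.2, -179.9]
ft_force: [-0.4, 0.2, -0.9]
gripper_width: 0.0659
gripper_force: 25.0
```

```bash
python3 - <<'E'
from q import *
r,p,o=cur();print(p,o['joint_pos'],o['eef_rot'])
m=manip.camera_model("wrist");im,d=manip.snapshot("wrist");cv2.imwrite("pics/w2.png",im[:,:,::-1])
P,_=pts("wrist",d>0,d,m)
q=b(P,.36,.6,.12,.3,.065,.09);rep("w",q)
for k in manip.cut_out("wrist","sanding_block")[:1]:
    Q,_=pts("wrist",k["mask"],d,m);rep("cut %.2f"%k["p"],Q)
E
```

```text
[0.44332591 0.21455265 0.05827668] [-10.96162675  36.70756268 -30.72295515 127.67952893  43.08290649
  26.33127539  13.61276728] [-179.99733036   -0.24660988 -179.91699887]
w 16729 c [459.9 242. ] s [117.7 138.8] 10.8 min [0.392 0.166 0.065] max [0.52 0.3  0.09] med [0.4429 0.2158 0.0727]
cut 0.66 15724 c [466.3 209.7] s [108.4  76.9] 0.5 min [0.412 0.171 0.015] max [0.52  0.249 0.159] med [0.4442 0.2148 0.0726]
```

View pics/w2.png

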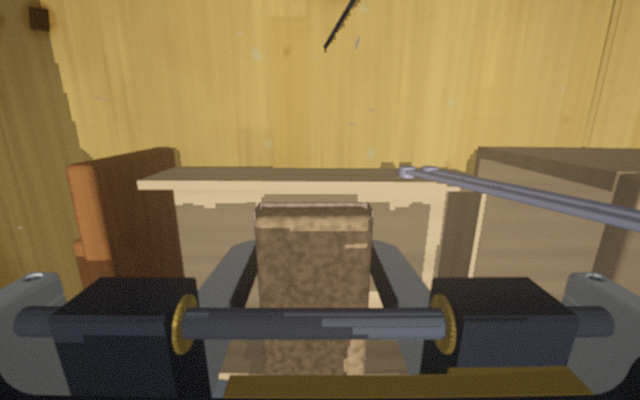

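The block is inside the side walls, its robot end at x 0.412 against the wall at 0.405. I'll shift it 2 mm and lower it.

>>> servo_tool(translation=[[0.002,0,-0.01],[0,0,-0.01],[0,0,-0.008],[0,0,-0.003],[0,0,0],[0,0,0],[0,0,0],[0,0,0]], rotation=[[0,0,0],[0,0,0],[0,0,0],[0,0,0],[0,0,0],[0,0,0],[0,0,0],[0,0,0]], grip=[0.4,0.4,0.4,0.4,0.4,0.15,0.15,0.15])

```text
time_s: 24.82
tcp_pos: [0.447, 0.2152, 0.0292]
eef_rot: [179.9, 0.0, -180.0]
ft_force: [0.5, 0.8, 0.1]
gripper_width: 0.0788
gripper_force: 0.0
```

>>> servo_tool(translation=[[0,0,0.03],[0,0,0.03],[0.01,-0.032,0],[0.012,-0.032,0],[0,0,0],[0,0,-0.03],[0,0,-0.025],[0,0,-0.006],[0,0,0]], rotation=[[0,0,0],[0,0,0],[0,0,0],[0,0,0],[0,0,0],[0,0,0],[0,0,0],[0,0,0],[0,0,0]], grip=[0.15,0.15,1,1,1,1,1,1,1])

```text
time_s: 25.95
tcp_pos: [0.4688, 0.1514, 0.028]
eef_rot: [179.9, -0.0, -179.9]
ft_force: [-0.6, 0.1, 0.9]
gripper_width: 0.0138
gripper_force: 0.0
```

>>> servo_tool(translation=[[0,0.01,0],[0,0.01,0],[0,0.01,0],[0,0.01,0],[0,0.01,0],[0,0.01,0],[0,0.006,0],[0,0,0]], rotation=[[0,0,0],[0,0,0],[0,0,0],[0,0,0],[0,0,0],[0,0,0],[0,0,0],[0,0,0]], grip=[1,1,1,1,1,1,1,1])

```text
time_s: 26.95
tcp_pos: [0.4688, 0.2181, 0.028]
eef_rot: [179.8, -0.0, -179.9]
ft_force: [-1.1, 0.6, -0.3]
gripper_width: 0.0004
gripper_force: 0.0
```

>>> servo_tool(translation=[[0,-0.01,0],[0,-0.01,0.05],[0,-0.01,0.06],[0,-0.01,0.06],[0,-0.05,0.03],[-0.004,-0.053,0],[-0.004,-0.053,0],[-0.004,-0.053,0],[-0.004,-0.053,0],[-0.004,-0.053,0],[-0.004,0,0],[0,0,0]], rotation=[[0,0,0],[0,0,0],[0,0,0],[0,0,0],[0,0,-0.05],[0,0,-0.06],[0,0,-0.06],[0,0,-0.06],[0,0,-0.06],[0,0,-0.054],[0,0,0],[0,0,0]], grip=[1,1,1,0.3,0.3,0.3,0.3,0.3,0.3,0.3,0.3,0.3])

```text
time_s: 28.45
tcp_pos: [0.4441, -0.138, 0.2279]
eef_rot: [179.9, -0.0, 160.3]
ft_force: [0.8, -0.3, 1.1]
gripper_width: 0.0649
gripper_force: 0.0
```

```bash
python3 - <<'E'
from q import *
r,p,o=cur();print(p,o['eef_rot'])
im,P=cloud("top");cv2.imwrite("pics/top2.png",im[120:240,240:480,::-1].repeat(3,0).repeat(3,1))
rep("front",b(P,.37,.57,.08,.13,.08,.1))
rep("block",b(P,.41,.53,.12,.31,.036,.050));rep("floor",b(P,.42,.52,.12,.3,.005,.03));rep("fin",b(P,.4,.53,.3,.42,.175,.2))
im,P=cloud("wrist");rep("off",b(P,.4,.53,-.21,-.1,.02,.045))
E
```

```text
[ 0.44410853 -0.13800177  0.22790028] [ 1.79871509e+02 -3.42648805e-02  1.60261269e+02]
front 287 c [469.3 103.8] s [ 19.6 167.5] 89.8 min [0.386 0.094 0.081] max [0.553 0.114 0.097] med [0.4672 0.1068 0.0902]
block 606 c [474.1 272.6] s [ 74.7 107.3] 89.9 min [0.42  0.235 0.036] max [0.528 0.31  0.049] med [0.4736 0.266  0.0428]
floor 985 c [469.9 209.6] s [177.6  99.4] 89.7 min [0.42  0.121 0.009] max [0.52  0.299 0.029] med [0.4692 0.1792 0.0165]
fin 106 c [469.6 358.1] s [12.5 69.1] 89.6 min [0.435 0.352 0.176] max [0.504 0.364 0.191] med [0.4671 0.3568 0.1855]
off 2484 c [ 462.1 -147.9] s [39.9 99.6] 70.5 min [ 0.409 -0.183  0.022] max [ 0.515 -0.113  0.031] med [ 0.4588 -0.1472  0.0286]
```

View pics/top2.png

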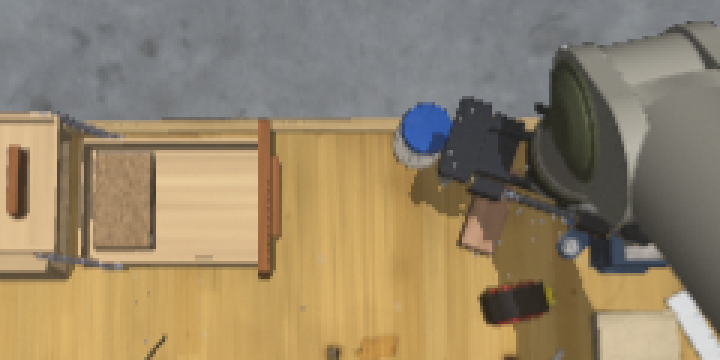

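The block sits square at the back of the drawer, at (124,198) in the crop. Now the offcut.

>>> servo_tool(translation=[[-0.0045,-0.001,-0.05],[0,0,-0.06],[0,0,-0.06],[0,0,-0.035],[0,0,-0.012],[0,0,0],[0,0,0],[0,0,0],[0,0,0]], rotation=[[0,0,0],[0,0,0],[0,0,0],[0,0,0],[0,0,0],[0,0,0],[0,0,0],[0,0,0],[0,0,0]], grip=[0.3,0.3,0.3,0.3,0.3,0.7,0.7,0.7,0.7], grip_force=35)

```text
time_s: 29.68
tcp_pos: [0.4409, -0.1389, 0.0118]
eef_rot: [179.8, 0.1, 160.3]
ft_force: [-0.6, 0.9, 6.9]
gripper_width: 0.0396
gripper_force: 35.0
```

>>> servo_tool(translation=[[0,0,0.03],[0,0,0.06],[0,0.01,0.06],[0.001,0.05,0.04],[0.001,0.055,0],[0.001,0.055,0],[0.001,0.055,0],[0.001,0.05,0],[0,0.036,0],[0,0,-0.05],[0,0,-0.05],[0,0,-0.03]], rotation=[[0,0,0],[0,0,0],[0,0,0],[0,0,0.06],[0,0,0.06],[0,0,0.06],[0,0,0.06],[0,0,0.06],[0,0,0.044],[0,0,0],[0,0,0],[0,0,0]], grip=[0.7,0.7,0.7,0.7,0.7,0.7,0.7,0.7,0.7,0.7,0.7,0.7])

```text
time_s: 31.18
tcp_pos: [0.4446, 0.1703, 0.0684]
eef_rot: [179.9, -0.1, -180.0]
ft_force: [1.2, -0.5, -1.0]
gripper_width: 0.0395
gripper_force: 35.0
```

```bash
python3 - <<'E'
from q import *
r,p,o=cur();print(p,o['eef_rot'])
m=manip.camera_model("wrist");im,d=manip.snapshot("wrist")
for k in manip.cut_out("wrist","thick_offcut")[:1]:
    Q,_=pts("wrist",k["mask"],d,m);rep("cut %.2f"%k["p"],Q)
P,_=pts("wrist",d>0,d,m);rep("o",b(P,.37,.6,.153,.19,.06,.1));rep("wall",b(P,.37,.44,.12,.3,.05,.063))
E
```

```text
[0.4445791  0.1703326  0.06838275] [ 1.79909262e+02 -1.11463433e-01 -1.79992165e+02]
cut 0.97 9584 c [473.2 174.3] s [121.3  54.8] 4.0 min [0.413 0.144 0.014] max [0.532 0.2   0.178] med [0.4467 0.17   0.085 ]
o 8754 c [467.6 171.5] s [ 37.  100.3] 90.0 min [0.417 0.153 0.06 ] max [0.518 0.19  0.098] med [0.4471 0.1712 0.085 ]
wall 3596 c [406.3 210.1] s [ 23.7 179.8] 1.6 min [0.393 0.12  0.05 ] max [0.419 0.3   0.063] med [0.3995 0.2067 0.0574]
```

Good: x 0.417–0.518 is inside the walls, so I'll lower and release.

>>> servo_tool(translation=[[0.002,0.001,-0.015],[0,0,-0.012],[0,0,-0.009],[0,0,-0.003],[0,0,0],[0,0,0],[0,0,0],[0,0,0.03],[0,0,0.06],[0,0,0.06],[0,0,0.05],[0,0,0]], rotation=[[0,0,0],[0,0,0],[0,0,0],[0,0,0],[0,0,0],[0,0,0],[0,0,0],[0,0,0],[0,0,0],[0,0,0],[0,0,0],[0,0,0]], grip=[0.7,0.7,0.7,0.7,0.7,0.45,0.45,0.45,0.45,0.45,0.45,0.45])

```text
time_s: 32.78
tcp_pos: [0.4488, 0.1728, 0.2345]
eef_rot: [179.8, 0.3, 180.0]
ft_force: [0.2, -0.5, -0.5]
gripper_width: 0.051
gripper_force: 0.0
```

```bash
python3 - <<'E'
from q import *
r,p,o=cur();print(p,o['eef_rot'],o['ft_force'])
im,P=cloud("wrist");cv2.imwrite("pics/w3.png",im[:,:,::-1])
rep("off",b(P,.41,.53,.12,.22,.036,.055));rep("block",b(P,.41,.53,.225,.305,.036,.055));rep("fin",b(P,.4,.53,.34,.42,.175,.2))
E
```

```text
[0.44881521 0.17275865 0.23447164] [179.77191869   0.33872934 179.96194351] [ 0.20092229 -0.47974621 -0.45264801]
off 2597 c [470.2 171.8] s [40.  99.5] 89.4 min [0.42  0.151 0.036] max [0.52  0.192 0.048] med [0.4666 0.1715 0.0456]
block 4418 c [471.4 266.6] s [ 64.3 109.6] 89.5 min [0.417 0.234 0.036] max [0.526 0.299 0.045] med [0.4669 0.2659 0.0419]
fin 1929 c [468.  357.1] s [69.6 13.6] 0.3 min [0.433 0.35  0.175] max [0.503 0.364 0.188] med [0.4654 0.3538 0.1846]
```

>>> servo_tool(translation=[[0.007,0.04,0.015],[0.007,0.05,0.015],[0.006,0.05,0],[0,0.0455,0],[0,0,0],[0,0,-0.04],[0,0,-0.04],[0,0,-0.0135],[0,0,0],[0,0,0],[0,0,0]], rotation=[[0,0,0],[0,0,0],[0,0,0],[0,0,0],[0,0,0],[0,0,0],[0,0,0],[0,0,0],[0,0,0],[0,0,0],[0,0,0]], grip=[0.5,0.5,0.5,0.5,0.5,0.5,0.5,0.5,0.95,0.95,0.95], grip_force=25)

```text
time_s: 34.2
tcp_pos: [0.4679, 0.3579, 0.1688]
eef_rot: [179.8, 0.1, -180.0]
ft_force: [0.2, -0.4, 0.2]
gripper_width: 0.0208
gripper_force: 0.0
```

>>> servo_tool(translation=[[0,0,0],[0,0,0],[0,-0.0055,0.0024],[0,-0.0056,0.0021],[0,-0.0057,0.0019],[0,-0.0058,0.0016],[0,-0.0059,0.0013],[0,-0.0059,0.001],[0,0,0]], rotation=[[0,0,0],[0,0,0],[0,0,0],[0,0,0],[0,0,0],[0,0,0],[0,0,0],[0,0,0],[0,0,0]], grip=[0.95,0.95,0.95,0.95,0.95,0.95,0.95,0.95,0.95])

```text
time_s: 35.33
tcp_pos: [0.4676, 0.3224, 0.1785]
eef_rot: [179.9, 0.0, 180.0]
ft_force: [0.4, 1.7, 6.5]
gripper_width: 0.0119
gripper_force: 25.0
```

>>> servo_tool(translation=[[0,0,0],[0,-0.004,0],[0,-0.005,0],[0,-0.006,0],[0,-0.006,0],[0,-0.006,0],[0,0,0],[0,0,0],[0,0,0],[0,0,0]], rotation=[[0,0,0],[0,0,0],[0,0,0],[0,0,0],[0,0,0],[0,0,0],[0,0,0],[0,0,0],[0,0,0],[0,0,0]], grip=[0.75,0.75,0.75,0.75,0.75,0.75,0.75,0.95,0.95,0.95])

```text
time_s: 36.58
tcp_pos: [0.4674, 0.2963, 0.1779]
eef_rot: [179.9, -0.0, -180.0]
ft_force: [-0.5, 0.7, -0.1]
gripper_width: 0.0119
gripper_force: 25.0
```

```bash
python3 - <<'E'
from q import *
r,p,o=cur();print(p,o['ft_force'],o['gripper_width'])
im,P=cloud("scene");rep("front",b(P,.37,.57,.08,.125,.07,.1))
im,P=cloud("top");rep("tfront",b(P,.37,.57,.08,.125,.08,.1))
E
```

```text
[0.46736282 0.29625784 0.17787646] [-0.45273558  0.67217643 -0.11798967] 0.011906523523568044
front 335 c [466.1 105.4] s [168.9  26.5] 0.7 min [0.382 0.092 0.07 ] max [0.55  0.118 0.094] med [0.4485 0.1129 0.0862]
tfront 95 c [416.3 104. ] s [19.4 61. ] 89.7 min [0.386 0.094 0.082] max [0.447 0.114 0.096] med [0.4214 0.1072 0.0896]
```

>>> servo_tool(translation=[[0,-0.0077,-0.0009],[0,-0.0117,-0.0025],[0,-0.0114,-0.0037],[0,-0.011,-0.0048],[0,-0.0105,-0.0059],[0,-0.0098,-0.0069],[0,-0.0091,-0.0078],[0,-0.0083,-0.0087],[0,-0.0073,-0.0095],[0,-0.0064,-0.0102],[0,0,0]], rotation=[[0,0,0],[0,0,0],[0,0,0],[0,0,0],[0,0,0],[0,0,0],[0,0,0],[0,0,0],[0,0,0],[0,0,0],[0,0,0]], grip=[0.95,0.95,0.95,0.95,0.95,0.95,0.95,0.95,0.95,0.95,0.95])

```text
time_s: 38.05
tcp_pos: [0.4671, 0.2021, 0.1161]
eef_rot: [179.9, -0.1, 180.0]
ft_force: [-1.1, -4.3, -0.3]
gripper_width: 0.0117
gripper_force: 25.0
```

>>> servo_tool(translation=[[0,-0.0053,-0.0108],[0,-0.0042,-0.0112],[0,-0.0031,-0.0116],[0,0,-0.001],[0,0,0],[0,0,0],[0,0,0],[0,0,0]], rotation=[[0,0,0],[0,0,0],[0,0,0],[0,0,0],[0,0,0],[0,0,0],[0,0,0],[0,0,0]], grip=[0.95,0.95,0.95,0.95,0.95,0.6,0.6,0.6])

```text
time_s: 39.05
tcp_pos: [0.4678, 0.191, 0.0824]
eef_rot: [179.8, 0.0, -180.0]
ft_force: [-0.2, -0.1, -0.8]
gripper_width: 0.0355
gripper_force: 0.0
```

>>> servo_tool(translation=[[0,0,0.03],[0,0,0.06],[0,0,0.06],[0,-0.05,0.03],[0,-0.06,0],[0,-0.06,0],[0,-0.06,0],[0,-0.06,0],[0,-0.06,0],[0,0,0]], rotation=[[0,0,0],[0,0,0],[0,0,0],[0,0,0],[0,0,0],[0,0,0],[0,0,0],[0,0,0],[0,0,0],[0,0,0]], grip=[0.6,0.6,0.6,0.6,0.6,0.6,0.6,0.6,0.6,0.6])

```text
time_s: 40.3
tcp_pos: [0.4668, -0.1646, 0.2617]
eef_rot: [179.9, -0.0, 179.6]
ft_force: [0.4, -0.4, -0.9]
gripper_width: 0.0374
gripper_force: 0.0
```

```bash
python3 - <<'E'
from q import *
r,p,o=cur();print(p)
im,P=cloud("scene");cv2.imwrite("pics/s4.png",im[100:300,200:520,::-1].repeat(2,0).repeat(2,1))
im,P=cloud("top")
rep("front",b(P,.37,.57,.08,.125,.08,.1));rep("fin",b(P,.4,.53,.15,.24,.092,.11));rep("rim",b(P,.38,.56,.14,.3,.074,.088));rep("offpart",b(P,.41,.53,.118,.145,.03,.06));rep("pale",b(P,.26,.37,-.37,-.24,.015,.035));rep("tape",b(P,.3,.4,-.22,-.11,.058,.075));rep("jar",b(P,.5,.6,-.12,-.03,.08,.1))
E
```

```text
[ 0.46684894 -0.16455796  0.26166913]
front 286 c [469.2 103.7] s [ 19.6 167. ] 89.8 min [0.386 0.094 0.082] max [0.553 0.114 0.098] med [0.4675 0.1068 0.0902]
fin 80 c [470.2 189. ] s [69.4  9.7] 0.2 min [0.435 0.184 0.093] max [0.505 0.194 0.109] med [0.4718 0.19   0.1024]
rim 263 c [469.7 219. ] s [133.3 140.4] 89.8 min [0.399 0.152 0.074] max [0.54  0.286 0.087] med [0.4778 0.2252 0.0807]
offpart 0
pale 539 c [ 325.6 -310.2] s [ 79.6 102.1] 2.5 min [ 0.284 -0.359  0.015] max [ 0.368 -0.259  0.03 ] med [ 0.3172 -0.3056  0.0214]
tape 161 c [ 355.6 -168.7] s [39.2 51.1] 13.9 min [ 0.335 -0.195  0.058] max [ 0.378 -0.143  0.071] med [ 0.3548 -0.1679  0.0637]
jar 231 c [542.2 -68.9] s [52.5 54.6] 89.9 min [ 0.515 -0.095  0.081] max [ 0.569 -0.043  0.095] med [ 0.5419 -0.0689  0.0891]
```

View pics/s4.png

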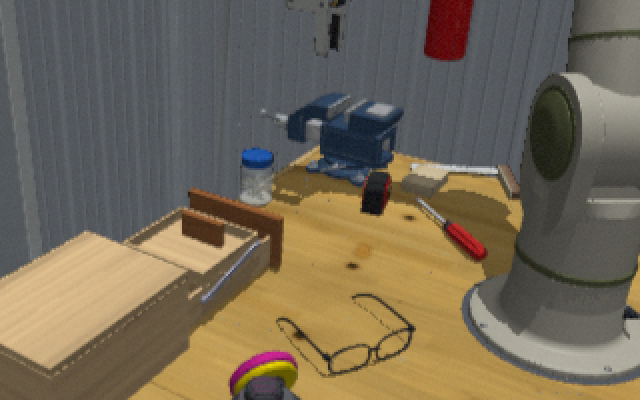

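The tray is fully down at its starting height, with the fin at (202,228) in the crop. The drawer and the bystanders haven't moved, and the gripper is clear.

```bash
python3 -c "
from bench import manip
print(manip.hand_in())"
```

```text
the job is handed in; nothing more can be done
None
```

The cork block (laid flat on the bench, released and picked up again) and the red-brown offcut are side by side in the drawer under the fully closed tray; the jar, tape measure and pale offcut did not shift, and the job was handed in at about 40 s of the 72 s limit.

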